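# Tip two returned crates to find the stamped one and dispatch it

### The arm

A 6-joint arm with a two-finger parallel gripper is mounted at the origin on a cart in front of the work surface, level with it; the furniture and walls round the work are solid. World frame = base frame: x ahead of the robot, y to its left, z up, the work surface at z = 0. Lengths are in m, angles in rad, forces in N, time in s.
With the tool pointing down it reaches from about 0.375 to 0.9 m from the base axis. Payload 3.1 kg.
Tool frame: the origin (TCP) lies midway between the tips of the shut fingers; the grasp point (between the pads) lies robot.grip_point_offset behind it (robot.grip_point_offset is the distance from the TCP to the grasp point, in m); z points along the fingers, y is the direction in which the jaws open and shut (so a half turn about z gives the same grasp; the last joint's range is limited). The gripper opens to 87 mm and grips with 3 to 60 N. Pads are 19 mm wide; open, the fingers measure 117 mm over their backs; the gripper's body (75 mm by 190 mm) begins 51 mm behind the grasp point.
Start: joints at [1.099, 0.527, 1.433, -0, 1.181, -0.178], TCP at [0.181, 0.598, 0.223] pointing down, gripper open.
Joint ranges: [-3.08, 3.08], [-0.75, 2.2], [0.22, 2.44], [-1.43, 4.57], [0, 2.65], [-2.85, 2.85]. Speed limits (rad/s): [2.79, 2.79, 3.14, 3.14, 3.14, 3.14].

### API

Orientations are given as a unit quaternion [x, y, z, w].
In Python, from rig import robot, cams, hand_in gives the robot as it stands. The module is installed in compiled form; this text tells all that it offers.
- The arm moves only by the tool send_rows, never from a script. Its argument "steps" is one flat list of numbers, 5 for each row, row after row: the finger opening in m, from 0 to 0.087, then the shift along the tool's x, y, z in m, then the turn about the tool's z in rad. A call has 1 to 8 rows; each row is the pose to reach, as a shift and turn from the pose measured when the call began, along the tool's axes at that moment; what a row does not reach only later rows make up. A row lasts 1/8 s, in which the tool goes at most 62.5 mm and 10.7 degrees, less where a joint would pass 70% of its speed; a pose out of reach is approached as far as the arm can. A call with a gripper value outside its range is refused whole. The fingers move at their own pace and stop on an object; "force" is the grip in N (left out, the last holds). Time passes only in rows, so rows that repeat a pose let the fingers close. It gives the time, the measured TCP pose, the force and the opening at its end, in the units of the state.
- robot.get_obs(): the state, without advancing time (a new reading comes with each control period).
- cams.camera(name): name is "side" or "top" or "wrist"; returns a dict with "color" (420x560x3 uint8, red, green, blue), "range_z" (420x560 float32, m along the optical axis (not along the pixel's ray), 0 where there is no reading), "intrinsics" (3x3 intrinsics, pixels), "extrinsics" (4x4, takes a point from camera to world coordinates). Camera axes: x right, y down, z forward; pixel columns grow to the right and rows downward; lengths in m; the calibration is good to about 2 mm. A picture is of the moment at which its call begins.
- hand_in(): hands the job in, once; it reports no verdict.
The state is a dict: "time": time; "q": joint angles; "joint_velocities": joint speeds; "joint_torque": joint torques, N m; "position": TCP position; "tool_rot": TCP orientation; "ft_force": force on the tool from outside, world axes, zero at the start; "moment": the same for the moment, N m; "grip_width": finger opening in m.
Only numpy, scipy, OpenCV 4.12 (cv2) and the standard library are available. Lean on these libraries where they do the work, as an engineer would, in place of code of your own. Each camera call takes 0.05 s, during which the arm holds its last target.

### The job

Of the two empty returned crates, one has the round dispatch stamp under its base; check both. Pushing with the fingers only, never gripping or lifting, tip each one over away from you on to its far long side, so that its base faces you. Once both lie like that, push the stamped one, still lying with its base towards you, gently into the dispatch lane between the rails until it butts up against the crate already there; leave the other lying outside the lane, and the things round about undisturbed.

Things in the scene. Friction and masses are not known exactly. Their poses are not given: they have to be found in the camera images.
- crate_stamped: Empty yellow open-topped crate: 80 mm deep (its x), 130 long (y), 105 high (z, base to mouth), walls 3, rim band 2 mm proud over the top 10 mm; 0.15 to 0.31 kg. Origin at the centre of the underside. Starts upright, +x side away from the robot (within 0.25 rad), on the left or right. Underneath, at the origin, a black ring stamp 45 mm across with an arrow in it.
- crate_plain: Empty yellow open-topped crate: 80 mm deep (its x), 130 long (y), 105 high (z, base to mouth), walls 3, rim band 2 mm proud over the top 10 mm; 0.15 to 0.31 kg. Origin at the centre of the underside. Starts upright, +x side away from the robot (within 0.25 rad), on the left or right. No stamp underneath.
- crate_stamped_heel (a point): middle of the far (+x) long bottom edge of crate_stamped, over which it tips. A push at the top of the near side, above 85 mm, tips it; past 45 degrees it falls the rest by itself. It then lies 105 mm deep and 80 mm high, its z axis level, pointing away; a push low down slides it.
- crate_plain_heel (a point): the same point of crate_plain
- crate_stamped_mouth (a point): centre of the open top of crate_stamped, level with its rim, 105 mm from the origin
- crate_plain_mouth (a point): the same point of crate_plain
- lane: Fixed dispatch lane: two aluminium guide rails 20 mm high, 146 mm apart, front noses flaring outwards over 30 mm. Origin on the bench midway between the rails at the front ends of their straight part; x runs into the lane, away from the robot (within 0.08 rad). A loose crate of the same kind lies in it against the stop, its stamped base 117 to 120 mm in from the origin; the stamped crate ends with its base 12 to 15 mm in.
- lens_housing: black lens housing, 63x91x22 mm, lying flat to the left of the lane; origin under its centre. A bystander, to be left alone.
- calculator: pocket calculator 118x70x13 mm lying to the right of the lane; origin under its centre. A bystander, to be left alone.
- plug_gauge: steel plug gauge 113 mm long, 18 mm thick, lying to the right of the lane; origin under its centre. A bystander, to be left alone.
Things that resemble listed ones, but are neither listed nor needed, are in the scene too. Leave any grey look-alike of the crate_plain alone.

How it is judged:
On the way, in this order (a step that is already met when the one before it is completed fails the run):
1. both crates lie tipped on their far long sides, bases towards the robot, the stamped one not yet in the lane (angle between crate_stamped's own z axis and vertical between 1.4 and 1.74 rad and angle between the z axis of each of crate_stamped, crate_plain and the x axis of lane, either way round below 0.7 rad and z of lane in the frame of crate_stamped above 0 m and angle between crate_plain's own z axis and vertical between 1.4 and 1.74 rad and z of lane in the frame of crate_plain above 0 m and x of crate_stamped in the frame of lane below -0.06 m), for 0.3 s.
2. the stamped crate is in the lane, up to the crate already there (angle between crate_stamped's own z axis and vertical between 1.4 and 1.74 rad and x of crate_stamped_mouth in the frame of lane above 0.108 m and angle between the z axis of crate_stamped and the x axis of lane, either way round below 0.12 rad and x of crate_stamped in the frame of lane between -0.03 and 0.05 m and y of crate_stamped in the frame of lane between -0.02 and 0.02 m), for 0.2 s.
At the end, for the whole second after the job is handed in: the stamped crate lies on its side in the lane, its base towards the front, its rim within 12 mm of the base of the crate already there, square to the lane within 0.12 rad; the plain crate lies on its side outside the lane; the crates are at rest (all of step 2 and angle between crate_plain's own z axis and vertical between 1.4 and 1.74 rad and horizontal distance between crate_plain and lane above 0.15 m and linear speed of each of crate_stamped, crate_plain below 0.02 m/s); the robot touches nothing.
It fails at once if a crate is lifted or carried: its far bottom edge leaves the bench by more than 25 mm (height (world z) of any of crate_stamped_heel, crate_plain_heel above 0.025 m).
It fails at once if a crate is gripped or rammed: the fingers bear on it with over 35 N (contact force between the fingers and crate_stamped above 35 N or contact force between the fingers and crate_plain above 35 N).
It fails at once if a crate is turned upside down (angle between any of crate_stamped, crate_plain's own z axis and vertical above 1.95 rad).
It fails at once if a bystander is moved by more than 20 mm (distance of any of lens_housing, calculator, plug_gauge from where it was at the start of the episode above 0.02 m).
It also fails if it takes over 72 s, if anything falls off the work surface, if the arm or the gripper's body presses on something with over 40 N, if the wrist force passes 120 N, or if a joint passes its speed limit or range.

## Working session

There is one attempt and no reset: what is moved stays moved. The work goes in short steps, Python scripts to look and compute and a tool call to move; the robot and the scene stay as the last step left them, time stands still between calls to the robot, and variables do not carry over. Pictures are saved under pics/ and viewed, and the job is handed in when it is done.

Besides the shell and the picture viewer there is one more tool, called as name(argument=value, ...) on one line, values as JSON. send_rows: Moves the arm, as the interface text tells. Its arguments: {"type":"object","properties":{"steps":{"type":"array","items":{"type":"number"}},"force":{"type":"number"}},"required":["steps"]}

```bash
mkdir -p pics; ls; python3 - <<'E'
from rig import robot,cams
import cv2
o=robot.get_obs();print(o); print(robot.grip_point_offset)
for n in ["side","top","wrist"]:
    c=cams.camera(n);cv2.imwrite(f"pics/{n}0.png",c["color"][:,:,::-1]);print(n,c["intrinsics"],c["extrinsics"])
E
```

```text
pics
{'time': 0.0, 'q': array([ 1.09856264e+00,  5.28474984e-01,  1.43393797e+00, -4.02461702e-05,
        1.18141090e+00, -1.78488776e-01]), 'joint_velocities': array([-0.00041713,  0.00082928, -0.00048227, -0.0005217 ,  0.00161747,
       -0.00073237]), 'joint_torque': array([ 5.57925614e-04, -4.40046215e+01, -1.76591635e+01,  6.32040622e-02,
        5.83406165e-02, -1.63617860e-04]), 'position': array([0.18058641, 0.59754807, 0.2215549 ]), 'tool_rot': array([ 1.46337312e-01,  9.89234121e-01, -1.06301739e-03, -3.38970449e-04]), 'ft_force': array([ 0.84764932,  0.85395497, -0.33694538]), 'moment': array([ 0.05705412, -0.01926595, -0.00299378]), 'grip_width': 0.08676041943336797}
0.0187
side [[395.99678223   0.         285.32547562]
 [  0.         395.99678223 217.0358988 ]
 [  0.           0.           1.        ]] [[ 0.99925909  0.03459861 -0.01685826  0.6371367 ]
 [ 0.03131285 -0.47616483  0.87879836 -1.06344649]
 [ 0.02237789 -0.87867513 -0.47689542  0.75507585]
 [ 0.          0.          0.          1.        ]]
top [[382.14015959   0.         282.42724799]
 [  0.         382.14015959 216.75556829]
 [  0.           0.           1.        ]] [[ 0.0211716  -0.9837523   0.17827839  0.3654286 ]
 [-0.99976487 -0.01999626  0.00838719  0.15762677]
 [-0.00468602 -0.17841404 -0.98394434  1.42971669]
 [ 0.          0.          0.          1.        ]]
wrist [[328.63737324   0.         284.434053  ]
 [  0.         328.63737324 210.62658611]
 [  0.           0.           1.        ]] [[ 0.29072564  0.92244651  0.25410833  0.10996997]
 [ 0.95680332 -0.2796042  -0.07967995  0.61923693]
 [-0.00245073  0.2662967  -0.96388799  0.38406532]
 [ 0.          0.          0.          1.        ]]
```

View pics/top0.png

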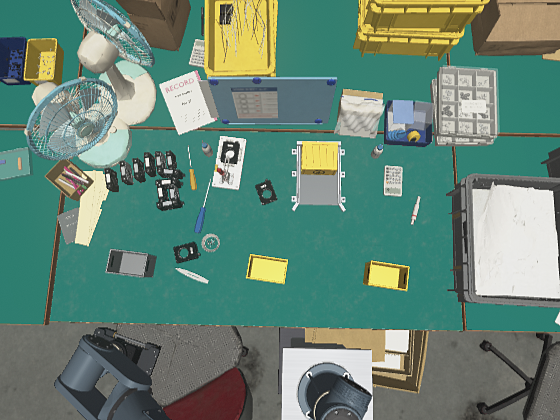

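View pics/side0.png

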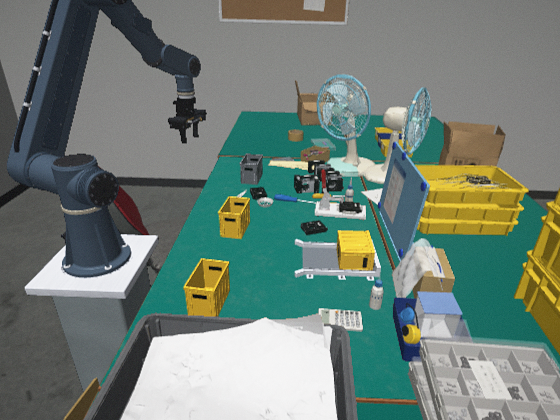

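Candidates in the top view: yellow crates at (267,268) and (386,275); grey look-alike at (130,263), which I leave alone; the yellow crate at (320,158) is already in the lane.

```bash
cat > h.py <<'E'
from rig import robot,cams
import cv2,numpy as np
def grab(n,save=None):
    c=cams.camera(n)
    K=c["intrinsics"];T=c["extrinsics"];z=c["range_z"]
    v,u=np.mgrid[:z.shape[0],:z.shape[1]]
    P=np.stack([(u-K[0,2])/K[0,0]*z,(v-K[1,2])/K[1,1]*z,z],-1)@T[:3,:3].T+T[:3,3]
    P[z==0]=np.nan
    if save: cv2.imwrite(f"pics/{save}.png",c["color"][:,:,::-1])
    return c["color"],P,c
def crop(img,u0,v0,u1,v1,s,name):
    cv2.imwrite(f"pics/{name}.png",cv2.resize(img[v0:v1,u0:u1,::-1],None,fx=s,fy=s,interpolation=cv2.INTER_CUBIC))
def proj(c,p):
    T=np.linalg.inv(c["extrinsics"]);q=T[:3,:3]@np.asarray(p)+T[:3,3];q=c["intrinsics"]@q;return q[:2]/q[2]
def yellow(img):
    h=cv2.cvtColor(img,cv2.COLOR_RGB2HSV);return (h[...,0]>20)&(h[...,0]<35)&(h[...,1]>120)&(h[...,2]>80)
E
python3 - <<'E'
from h import *
img,P,c=grab("top")
crop(img,230,120,430,300,4,"tc1")
Y=yellow(img)
for (u0,v0,u1,v1) in [(235,245,300,295),(355,250,420,300),(290,130,350,180)]:
    m=np.zeros_like(Y);m[v0:v1,u0:u1]=1;m&=Y
    p=P[m];p=p[~np.isnan(p[:,0])];print(len(p),p[:,2].max(), p[:,2].min())
    t=p[p[:,2]>np.percentile(p[:,2],99)-0.008]
    r=cv2.minAreaRect(t[:,:2].astype(np.float32));print(r,t[:,2].mean(),cv2.boxPoints(r).round(4).tolist())
for uv in [(265,192),(394,181),(415,209),(320,205),(320,215),(296,205),(344,205),(300,180),(340,180)]:
    print(uv,P[uv[1],uv[0]].round(3))
E
```

```text
900 0.11459545715815711 -0.0019752650420969964
((0.4240155518054962, 0.21928814053535461), (0.13344591856002808, 0.08237510174512863), 82.53968048095703) 0.10630442671814154 [[0.37450000643730164, 0.15850000083446503], [0.4562000036239624, 0.1477999985218048], [0.47350001335144043, 0.2800999879837036], [0.3917999863624573, 0.290800005197525]]
954 0.1130750980776658 -0.005549080712825116
((0.4101870656013489, -0.19757157564163208), (0.13444802165031433, 0.08283262699842453), 82.2768783569336) 0.10650315929211661 [[0.36010000109672546, -0.25859999656677246], [0.4422000050544739, -0.26980000734329224], [0.4602999985218048, -0.13650000095367432], [0.3781999945640564, -0.12540000677108765]]
1105 0.09560950260083345 0.0033504766069747394
((0.84317547082901, 0.038490116596221924), (0.13061286509037018, 0.10463801771402359), 88.43110656738281) 0.0847606214440949 [[0.7890999913215637, -0.02539999969303608], [0.8937000036239624, -0.028200000524520874], [0.8973000049591064, 0.1023000031709671], [0.7926999926567078, 0.10520000010728836]]
(265, 192) [ 0.72   0.239 -0.   ]
(394, 181) [ 0.771 -0.256  0.009]
(415, 209) [ 0.661 -0.329  0.017]
(320, 205) [0.672 0.028 0.006]
(320, 215) [0.634 0.027 0.003]
(296, 205) [0.667 0.119 0.02 ]
(344, 205) [ 0.674 -0.063  0.006]
(300, 180) [0.768 0.105 0.007]
(340, 180) [ 0.767 -0.047  0.021]
```

View pics/tc1.png

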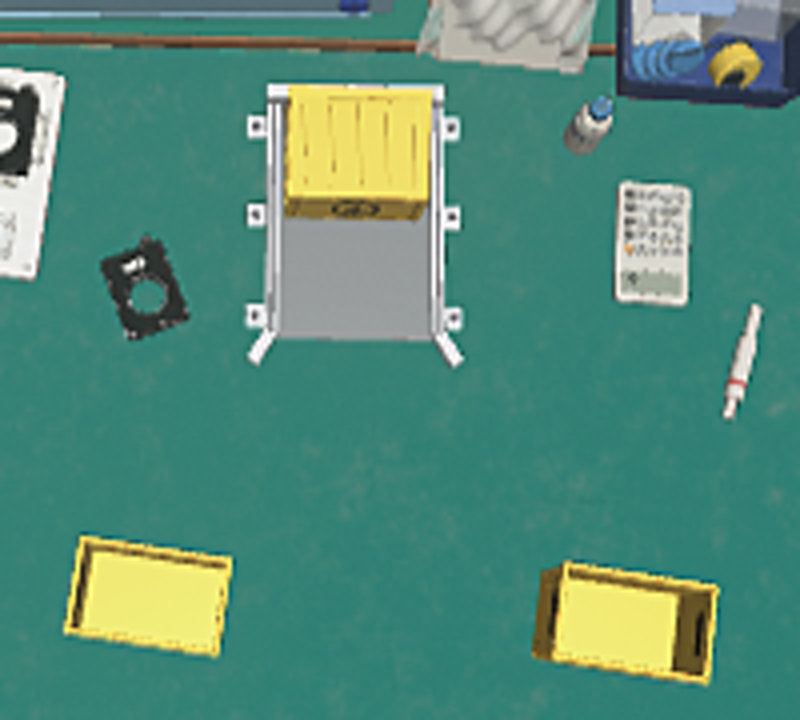

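```bash
cat >> h.py <<'E'
from scipy.spatial.transform import Rotation as Ro
def plan(p,ang=None):
    "shift/turn in tool axes to world p, tool y at world angle ang (deg)"
    o=robot.get_obs();R=Ro.from_quat(o["tool_rot"]).as_matrix()
    s=R.T@(np.asarray(p)-o["position"])
    a=np.degrees(np.arctan2(R[1,1],R[0,1]))
    t=0 if ang is None else -np.radians((ang-a+180)%360-180)
    print("shift",s.round(4),"turn",round(t,4),"dist",np.linalg.norm(s).round(3),"| now",o["position"].round(4),"yang",a.round(2),"t",round(o["time"],2),"f",o["ft_force"].round(2),"q",o["q"].round(2))
E
python3 - <<'E'
from h import *
img,P,c=grab("wrist","w1")
plan([.3506,.2286,.2215],82.5)
plan([.3506,.2286,.097],82.5)
E
```

```text
shift [-0.2695 -0.3043  0.0008] turn -0.1629 dist 0.406 | now [0.1808 0.5979 0.2221] yang 73.17 t 0.25 f [-0.15  0.09  0.18] q [ 1.1   0.53  1.43  0.    1.18 -0.18]
shift [-0.2695 -0.3042  0.1253] turn -0.1629 dist 0.425 | now [0.1808 0.5979 0.2221] yang 73.17 t 0.25 f [-0.15  0.09  0.18] q [ 1.1   0.53  1.43  0.    1.18 -0.18]
```

View pics/w1.png

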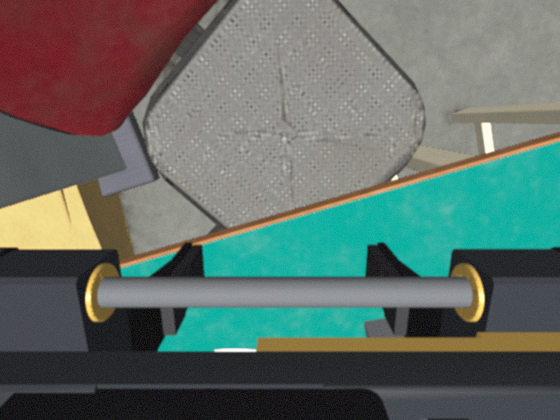

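The wrist view shows the bench edge and, at the bottom, the fingers; the crate isn't in it yet. Next I move behind the left crate.

send_rows(steps=[0.087,-0.04,-0.045,0,-0.02,0.087,-0.08,-0.09,0,-0.04,0.087,-0.12,-0.135,0,-0.06,0.087,-0.16,-0.18,0,-0.08,0.087,-0.2,-0.225,0.02,-0.1,0.087,-0.235,-0.265,0.04,-0.13,0.087,-0.27,-0.304,0.06,-0.163,0.087,-0.27,-0.304,0.08,-0.163])

```text
time: 1.25
position: [0.3534, 0.226, 0.1421]
tool_rot: [0.068, 0.998, -0.0, 0.001]
ft_force: [0.3, -0.3, 0.4]
grip_width: 0.087
```

```bash
python3 - <<'E'
from h import *
img,P,c=grab("wrist","w2")
img,P,c=grab("top");crop(img,200,220,340,400,3,"t2")
plan([.3506,.2286,.097],82.5)
E
```

```text
shift [-0.      0.0014  0.0441] turn -0.0028 dist 0.044 | now [0.3506 0.2273 0.1411] yang 82.34 t 1.35 f [ 1.13 -1.08  0.09] q [ 0.31  0.4   2.01 -0.    0.73 -1.13]
```

View pics/w2.png

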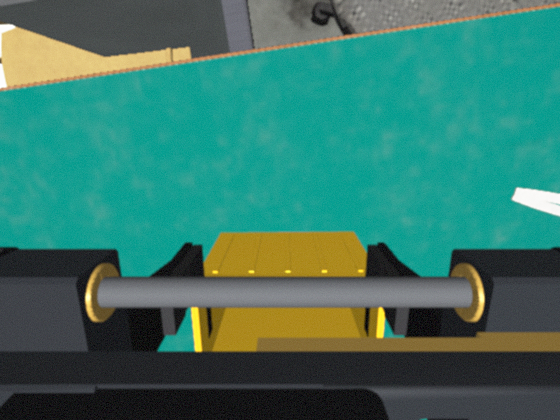

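View pics/t2.png

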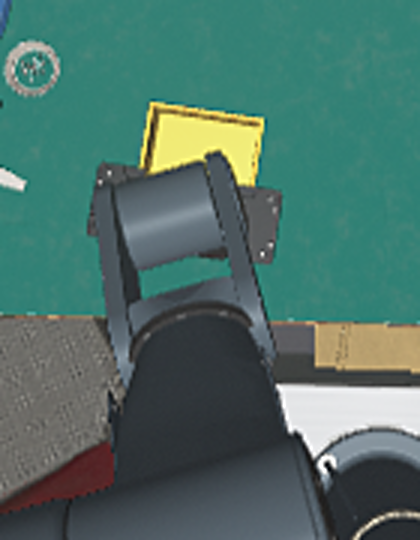

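The wrist view shows the crate's near side centred between the fingers at about (290,270). I'll lower, narrow the fingers a little, and advance until contact.

send_rows(steps=[0.06,0,0.001,0.022,0,0.06,0,0.001,0.044,0,0.06,0,0.001,0.044,0,0.06,-0.007,0.001,0.044,0,0.06,-0.014,0.001,0.044,0,0.06,-0.021,0.001,0.044,0,0.06,-0.027,0.001,0.044,0,0.06,-0.033,0.001,0.044,0])

```text
time: 2.35
position: [0.3829, 0.2236, 0.097]
tool_rot: [0.067, 0.998, -0.001, -0.003]
ft_force: [-1.0, 0.7, 1.2]
grip_width: 0.0596
```

```bash
python3 - <<'E'
from h import *
img,P,c=grab("wrist","w3")
img,P,c=grab("side");crop(img,150,120,350,270,4,"s3")
plan([.3506,.2286,.097],82.5)
E
```

```text
shift [0.0339 0.0003 0.    ] turn -0.0033 dist 0.034 | now [0.3841 0.2237 0.0969] yang 82.31 t 2.45 f [-0.67 -0.71 -0.1 ] q [ 0.28  0.52  1.99 -0.    0.64 -1.16]
```

View pics/s3.png

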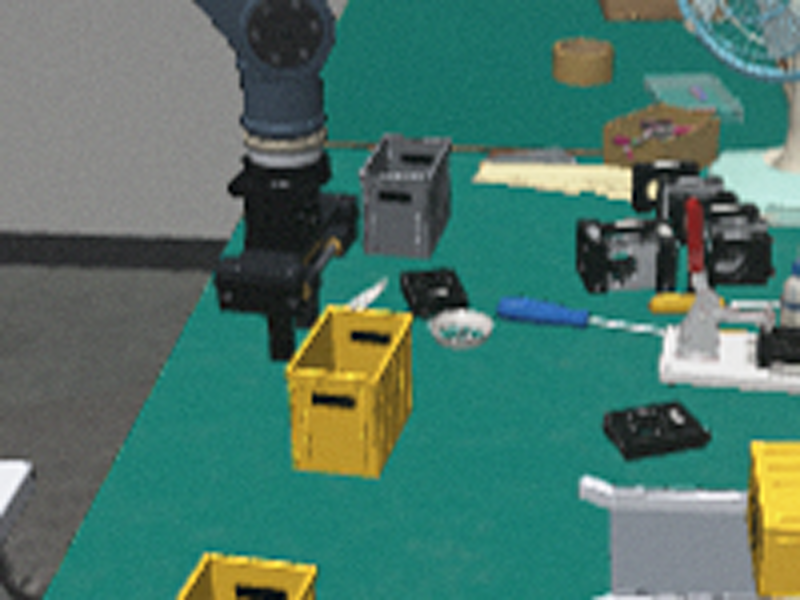

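The side view shows the fingers (283,340 in the crop) at the near rim, crate upright, and no real force yet. I keep pushing along a gentle arc.

send_rows(steps=[0.06,-0.008,0,0,0,0.06,-0.016,0,0,0,0.06,-0.024,0,-0.002,0,0.06,-0.032,0,-0.005,0,0.06,-0.04,0,-0.008,0,0.06,-0.048,0,-0.01,0])

```text
time: 3.2
position: [0.4325, 0.2173, 0.1072]
tool_rot: [0.067, 0.998, -0.001, -0.001]
ft_force: [-0.4, 0.5, 1.1]
grip_width: 0.0604
```

```bash
python3 - <<'E'
from h import *
img,P,c=grab("side");crop(img,150,120,350,270,4,"s4")
plan([.3506,.2286,.097],82.5)
E
```

```text
shift [ 0.0845 -0.0001  0.0104] turn -0.0036 dist 0.085 | now [0.4343 0.2173 0.1075] yang 82.3 t 3.25 f [1.22 0.42 0.13] q [ 0.23  0.53  1.88 -0.    0.73 -1.2 ]
```

View pics/s4.png

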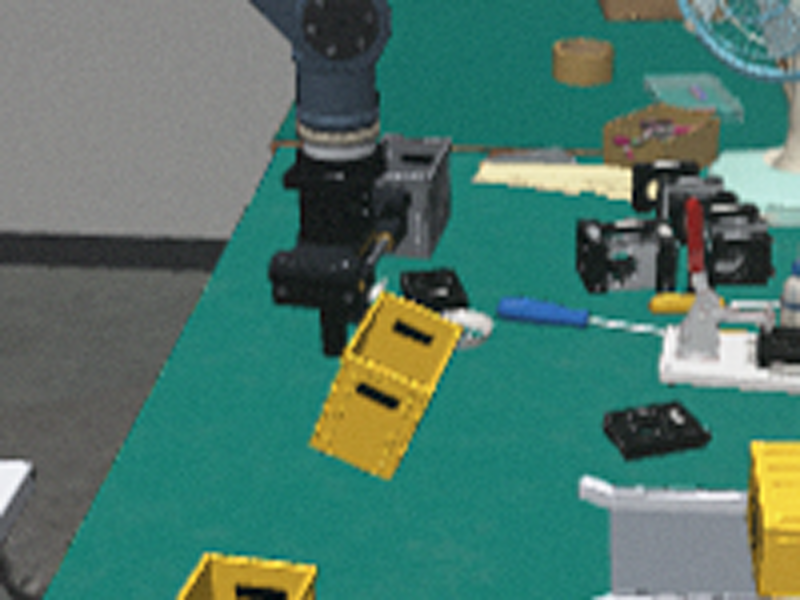

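The crate (crop 385,390) is pivoting cleanly and leans about 28°, so I continue.

send_rows(steps=[0.06,-0.008,0,-0.003,0,0.06,-0.016,0,-0.005,0,0.06,-0.024,0,-0.007,0,0.06,-0.031,0,-0.008,0,0.06,-0.037,0,-0.008,0,0.06,-0.037,0,-0.008,0])

```text
time: 4.0
position: [0.4716, 0.2123, 0.1154]
tool_rot: [0.067, 0.998, -0.001, 0.0]
ft_force: [-0.6, 1.3, -0.1]
grip_width: 0.0603
```

```bash
python3 - <<'E'
from h import *
img,P,c=grab("side");crop(img,150,120,350,270,4,"s5")
plan([.3506,.2286,.097],82.5)
E
```

```text
shift [ 0.1215 -0.      0.0183] turn -0.0038 dist 0.123 | now [0.471  0.2123 0.1153] yang 82.28 t 4.05 f [ 0.16  0.07 -0.04] q [ 0.21  0.55  1.8  -0.    0.79 -1.23]
```

View pics/s5.png

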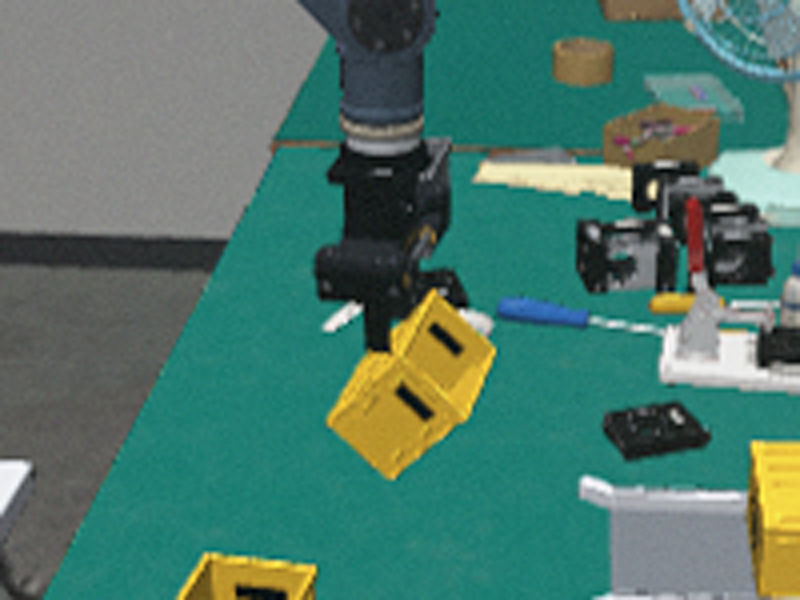

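It now leans about 48°, so a little further.

send_rows(steps=[0.06,-0.007,0,0,0,0.06,-0.014,0,0,0,0.06,-0.021,0,0,0,0.06,-0.021,0,0,0,0.06,-0.021,0,0,0])

```text
time: 4.68
position: [0.4916, 0.2095, 0.1152]
tool_rot: [0.067, 0.998, -0.001, -0.0]
ft_force: [-0.3, -0.4, 1.0]
grip_width: 0.0598
```

```bash
python3 - <<'E'
from h import *
img,P,c=grab("side");crop(img,150,120,350,270,4,"s6")
grab("wrist","w6")
plan([.3506,.2286,.097],82.5)
E
```

```text
shift [0.1422 0.     0.0183] turn -0.0037 dist 0.143 | now [0.4915 0.2095 0.1153] yang 82.29 t 4.78 f [ 0.02 -0.31 -0.33] q [ 0.19  0.56  1.76 -0.    0.82 -1.24]
```

View pics/s6.png

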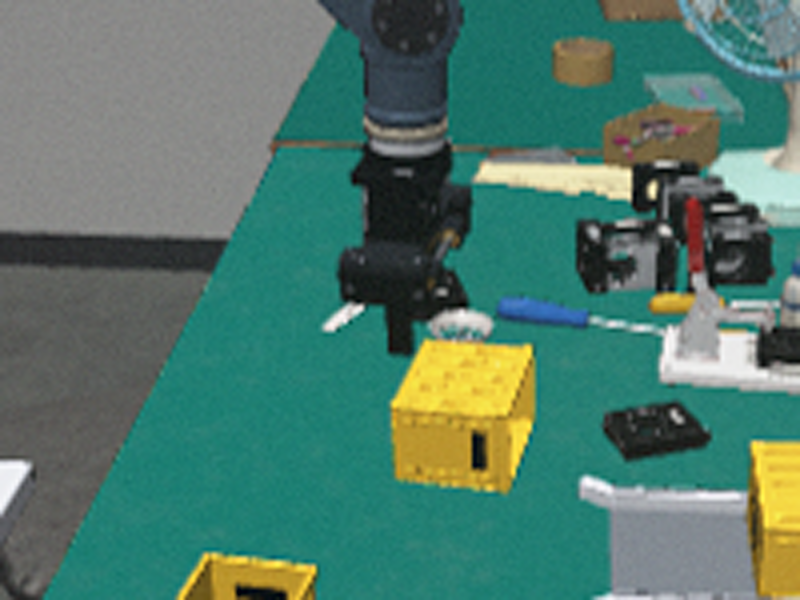

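View pics/w6.png

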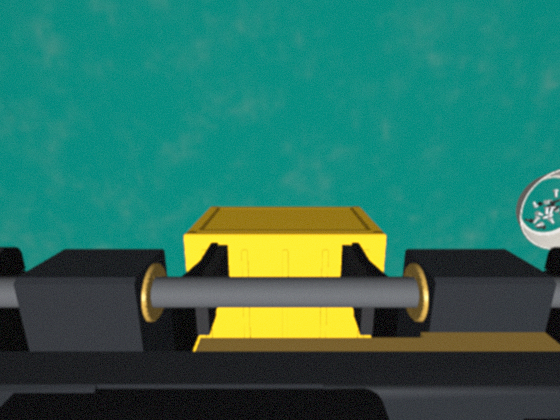

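The left crate lies on its far side. Its base shows at rows 207–233, cols 188–385 of the wrist view, and I check that in an enlargement.

```bash
python3 - <<'E'
import cv2
i=cv2.imread("pics/w6.png")[195:245,175:400];cv2.imwrite("pics/w6c.png",cv2.resize(i,None,fx=3.5,fy=7,interpolation=cv2.INTER_CUBIC))
from h import *
plan([.36,.14,.22],82.5)
plan([.3357,-.1875,.22],82.3)
E
```

```text
shift [ 0.121  -0.0867 -0.1045] turn -0.0037 dist 0.182 | now [0.4915 0.2095 0.1153] yang 82.29 t 4.78 f [ 0.02 -0.31 -0.33] q [ 0.19  0.56  1.76 -0.    0.82 -1.24]
shift [ 0.1011 -0.4145 -0.1041] turn -0.0002 dist 0.439 | now [0.4915 0.2095 0.1153] yang 82.29 t 4.78 f [ 0.02 -0.31 -0.33] q [ 0.19  0.56  1.76 -0.    0.82 -1.24]
```

View pics/w6c.png

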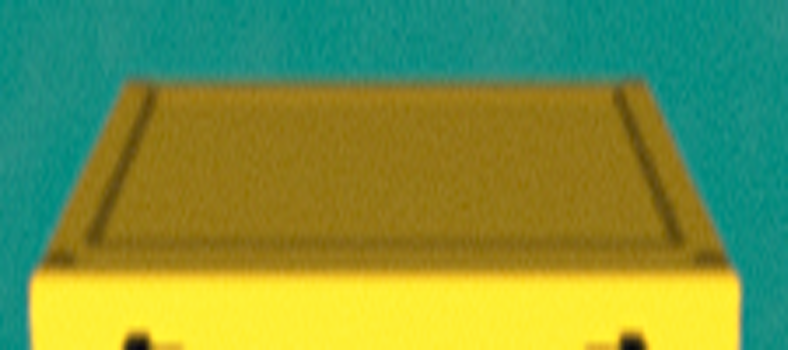

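No ring there, so the left crate is plain and the right one should be stamped. I'll move behind the right crate.

```bash
python3 - <<'E'
from h import *
plan([.3456,-.1888,.19],82.3)
E
```

```text
shift [ 0.0912 -0.4144 -0.0741] turn -0.0002 dist 0.431 | now [0.4915 0.2095 0.1153] yang 82.29 t 4.78 f [ 0.02 -0.31 -0.33] q [ 0.19  0.56  1.76 -0.    0.82 -1.24]
```

send_rows(steps=[0.06,0,0,-0.05,0,0.06,0.02,-0.05,-0.08,0,0.06,0.04,-0.11,-0.08,0,0.06,0.055,-0.17,-0.08,0,0.06,0.068,-0.23,-0.08,0,0.06,0.08,-0.29,-0.08,0,0.06,0.088,-0.35,-0.08,0,0.06,0.091,-0.41,-0.078,0])

```text
time: 5.78
position: [0.3453, -0.1859, 0.1943]
tool_rot: [0.067, 0.998, -0.001, 0.0]
ft_force: [1.8, 0.7, -0.5]
grip_width: 0.06
```

```bash
python3 - <<'E'
from h import *
grab("wrist","w7")
plan([.3456,-.1888,.097],82.3)
E
```

```text
shift [0.0019 0.0067 0.0975] turn -0.005 dist 0.098 | now [ 0.3463 -0.1947  0.1946] yang 82.01 t 5.83 f [ 0.87 -4.7   1.02] q [-0.79  0.27  2.01 -0.01  0.85 -2.22]
```

View pics/w7.png

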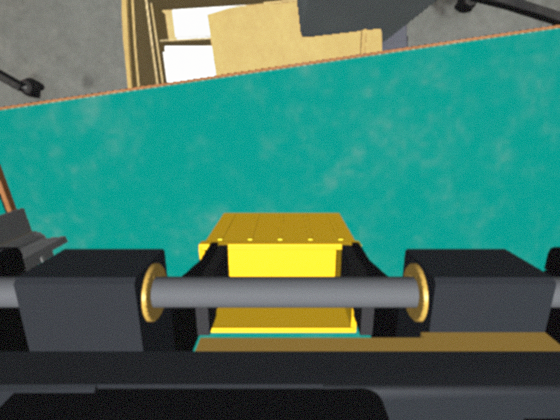

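```bash
python3 - <<'E'
from h import *
img,P,c=grab("wrist","w8")
Y=yellow(img)&(P[...,2]>.098)&(P[...,2]<.115);Y[:200]=0
p=P[Y];print(len(p),p.min(0),p.max(0)); r=np.argwhere(Y);print(r.min(0),r.max(0))
p=p[np.argsort(p[:,0])]
print(cv2.boxPoints(cv2.minAreaRect(p[:,:2].astype(np.float32))).round(4))
plan([.3456,-.1888,.097],82.3)
E
```

```text
2725 [ 0.35930788 -0.2706158   0.09800039] [ 0.45892111 -0.12805709  0.10714689]
[238 211] [329 372]
[[ 0.3584 -0.2592]
 [ 0.443  -0.2708]
 [ 0.4612 -0.1385]
 [ 0.3767 -0.1269]]
shift [0.0018 0.0027 0.0975] turn -0.0083 dist 0.098 | now [ 0.3467 -0.1911  0.1945] yang 81.82 t 5.88 f [0.44 0.34 0.34] q [-0.79  0.27  2.01 -0.    0.86 -2.21]
```

View pics/w8.png

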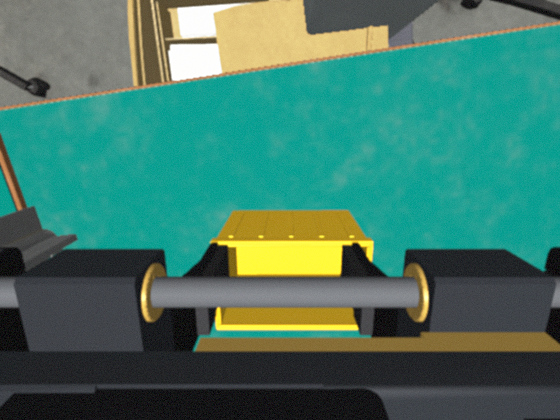

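Wrist and top measurements of the right crate agree within about 2 mm: centre (0.410,-0.198). I'll lower and tip it the same way.

send_rows(steps=[0.06,0.002,0.002,0.05,-0.008,0.06,0.002,0.002,0.0975,-0.008,0.06,0.001,0.002,0.0975,-0.008,0.06,-0.007,0.002,0.0975,-0.008,0.06,-0.015,0.002,0.0975,-0.008,0.06,-0.023,0.002,0.0975,-0.008,0.06,-0.03,0.002,0.0975,-0.008,0.06,-0.038,0.002,0.0975,-0.008])

```text
time: 6.88
position: [0.3851, -0.195, 0.0976]
tool_rot: [0.067, 0.998, -0.003, 0.001]
ft_force: [-2.3, 0.2, 3.1]
grip_width: 0.0602
```

send_rows(steps=[0.06,-0.008,0,0,0,0.06,-0.016,0,-0.002,0,0.06,-0.024,0,-0.005,0,0.06,-0.031,0,-0.008,0])

```text
time: 7.38
position: [0.417, -0.1996, 0.1058]
tool_rot: [0.067, 0.998, -0.003, 0.002]
ft_force: [-1.1, 0.9, 0.2]
grip_width: 0.0599
```

```bash
python3 - <<'E'
from h import *
img,P,c=grab("side");crop(img,120,180,320,330,4,"s9")
plan([.3456,-.1888,.097],82.3)
E
```

```text
shift [0.0736 0.0017 0.0087] turn 0.0 dist 0.074 | now [ 0.4182 -0.2003  0.1062] yang 82.3 t 7.42 f [ 0.2  -0.41  0.89] q [-0.69  0.51  1.94 -0.01  0.68 -2.12]
```

View pics/s9.png

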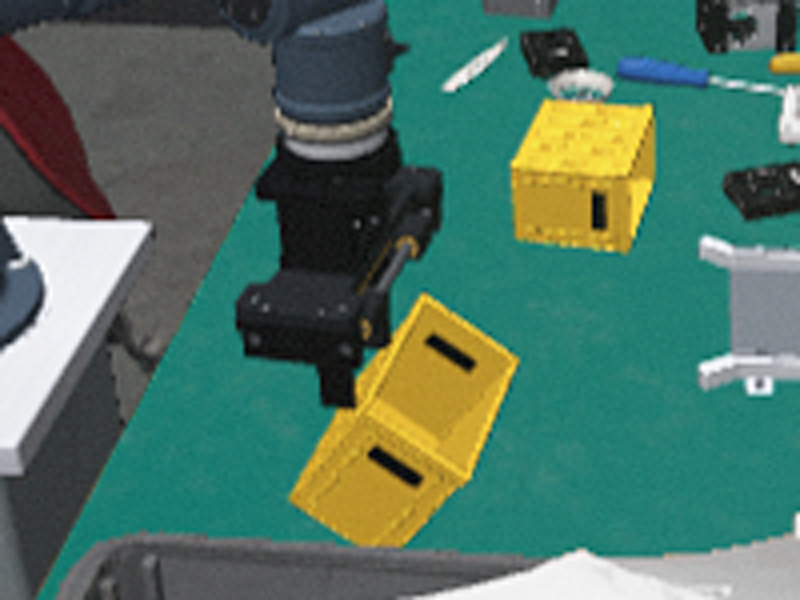

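It leans about 33° and pivots cleanly, so I continue to the drop.

send_rows(steps=[0.06,-0.008,0,-0.003,0,0.06,-0.016,0,-0.005,0,0.06,-0.024,0,-0.007,0,0.06,-0.032,0,-0.008,0,0.06,-0.04,0,-0.008,0,0.06,-0.048,0,-0.008,0,0.06,-0.056,0,-0.008,0,0.06,-0.056,0,-0.008,0])

```text
time: 8.43
position: [0.4744, -0.2079, 0.1146]
tool_rot: [0.067, 0.998, -0.004, 0.003]
ft_force: [0.3, -0.2, -0.8]
grip_width: 0.0603
```

send_rows(steps=[0.06,0,0,-0.015,0,0.06,0,0,-0.015,0,0.06,0,0,-0.015,0])

```text
time: 8.8
position: [0.4742, -0.2078, 0.13]
tool_rot: [0.067, 0.998, -0.004, 0.004]
ft_force: [-1.1, 0.1, -0.3]
grip_width: 0.0602
```

```bash
python3 - <<'E'
from h import *
img,P,c=grab("side");crop(img,120,180,320,330,4,"s10")
img,P,c=grab("wrist");crop(img,150,180,420,300,2.9,"w10")
plan([.3456,-.1888,.097],82.3)
E
```

```text
shift [0.13   0.0018 0.0317] turn 0.0003 dist 0.134 | now [ 0.474  -0.2077  0.1296] yang 82.31 t 8.9 f [-0.48 -0.64  0.28] q [-0.63  0.52  1.8  -0.01  0.82 -2.06]
```

View pics/s10.png

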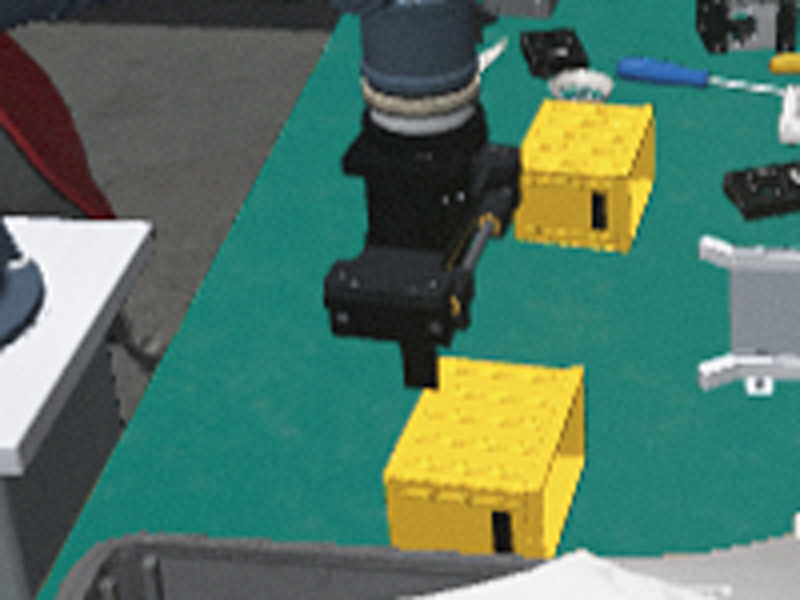

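View pics/w10.png

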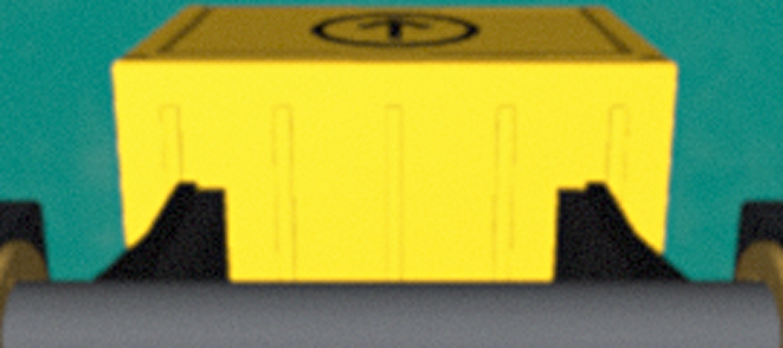

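The wrist crop shows the ring with arrow at about (395,30), so the right crate is the stamped one. Both crates are now tipped. Next I raise, turn the jaws 90° and go to its right-hand short side to push it sideways.

```bash
python3 - <<'E'
from h import *
plan([.50,-.33,.2],-7.5)
img,P,c=grab("top");crop(img,230,120,480,310,3.2,"t11")
for u,v in [(458,290),(460,250),(465,200),(452,240)]: print(P[v,u].round(3))
Y=yellow(img)
# lane rails: bright points near z .02
m=(P[...,0]>.6)&(P[...,0]<.8)&(P[...,2]>.012)&(P[...,2]<.03)&(img.min(-1)>150)&(abs(P[...,1]-.04)<.13)
for vv in range(178,212,4):
    us=np.where(m[vv])[0]; print(vv,us, [tuple(P[vv,u].round(3)) for u in us][:3],[tuple(P[vv,u].round(3)) for u in us][-3:])
E
```

```text
shift [-0.0426 -0.1183 -0.0692] turn 1.5676 dist 0.144 | now [ 0.474  -0.2077  0.1296] yang 82.31 t 8.9 f [-0.48 -0.64  0.28] q [-0.63  0.52  1.8  -0.01  0.82 -2.06]
[ 0.365 -0.433  0.104]
[ 0.504 -0.46   0.079]
[ 0.663 -0.445  0.171]
[ 0.548 -0.465  0.008]
178 [297 298 299 304 338 340] [(np.float64(0.773), np.float64(0.117), np.float64(0.019)), (np.float64(0.773), np.float64(0.113), np.float64(0.019)), (np.float64(0.771), np.float64(0.11), np.float64(0.025))] [(np.float64(0.775), np.float64(0.09), np.float64(0.013)), (np.float64(0.774), np.float64(-0.038), np.float64(0.026)), (np.float64(0.774), np.float64(-0.046), np.float64(0.025))]
182 [297 298 299 324 338 340] [(np.float64(0.757), np.float64(0.117), np.float64(0.019)), (np.float64(0.756), np.float64(0.113), np.float64(0.023)), (np.float64(0.758), np.float64(0.109), np.float64(0.017))] [(np.float64(0.761), np.float64(0.013), np.float64(0.012)), (np.float64(0.758), np.float64(-0.038), np.float64(0.027)), (np.float64(0.759), np.float64(-0.046), np.float64(0.024))]
186 [297 298 299 338 340] [(np.float64(0.739), np.float64(0.117), np
[... 1930 characters left out ...]
31), np.float64(0.024)), (np.float64(0.663), np.float64(0.127), np.float64(0.021)), (np.float64(0.663), np.float64(0.123), np.float64(0.021))] [(np.float64(0.666), np.float64(-0.05), np.float64(0.023)), (np.float64(0.667), np.float64(-0.054), np.float64(0.018)), (np.float64(0.666), np.float64(-0.057), np.float64(0.023))]
210 [294 343 344] [(np.float64(0.647), np.float64(0.127), np.float64(0.021)), (np.float64(0.651), np.float64(-0.057), np.float64(0.022)), (np.float64(0.651), np.float64(-0.061), np.float64(0.022))] [(np.float64(0.647), np.float64(0.127), np.float64(0.021)), (np.float64(0.651), np.float64(-0.057), np.float64(0.022)), (np.float64(0.651), np.float64(-0.061), np.float64(0.022))]
```

View pics/t11.png

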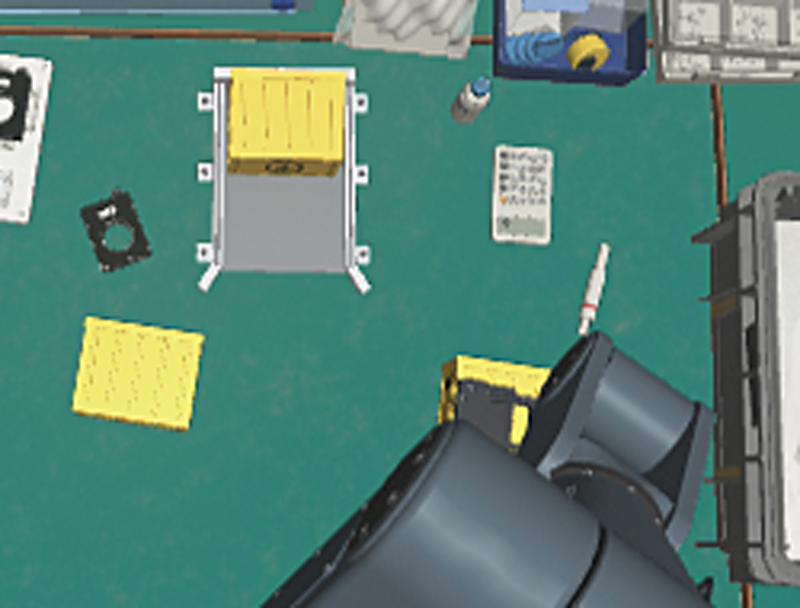

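The top view shows the lane crate with its stamp at crop (285,167), the rails' inner edges at y≈0.109 and -0.038, and the plain crate lying at crop (138,372).

send_rows(steps=[0.06,0,0,-0.04,0.15,0.05,-0.005,-0.015,-0.069,0.33,0.04,-0.01,-0.035,-0.069,0.51,0.035,-0.015,-0.055,-0.069,0.69,0.035,-0.02,-0.075,-0.069,0.87,0.035,-0.025,-0.09,-0.069,1.05,0.035,-0.03,-0.105,-0.069,1.23,0.035,-0.032,-0.115,-0.069,1.41])

```text
time: 9.95
position: [0.4899, -0.3259, 0.1992]
tool_rot: [0.7, 0.714, -0.001, 0.005]
ft_force: [0.3, -0.1, -0.2]
grip_width: 0.0349
```

```bash
python3 - <<'E'
from h import *
plan([.49,-.318,.03],-1)
img,P,c=grab("top");crop(img,230,120,480,310,3.2,"t12")
img,P,c=grab("wrist","w12")
plan([.49,-.318,.03],-1)
E
```

```text
shift [ 0.0094 -0.0006  0.1691] turn 0.0379 dist 0.169 | now [ 0.4899 -0.3259  0.1992] yang 1.17 t 9.95 f [ 0.35 -0.14 -0.2 ] q [-0.78  0.5   1.56 -0.    1.07 -0.79]
shift [ 0.0099 -0.0006  0.1692] turn 0.0433 dist 0.169 | now [ 0.4899 -0.3263  0.1992] yang 1.48 t 10.05 f [0.81 1.15 1.22] q [-0.78  0.5   1.56 -0.    1.07 -0.8 ]
```

View pics/t12.png

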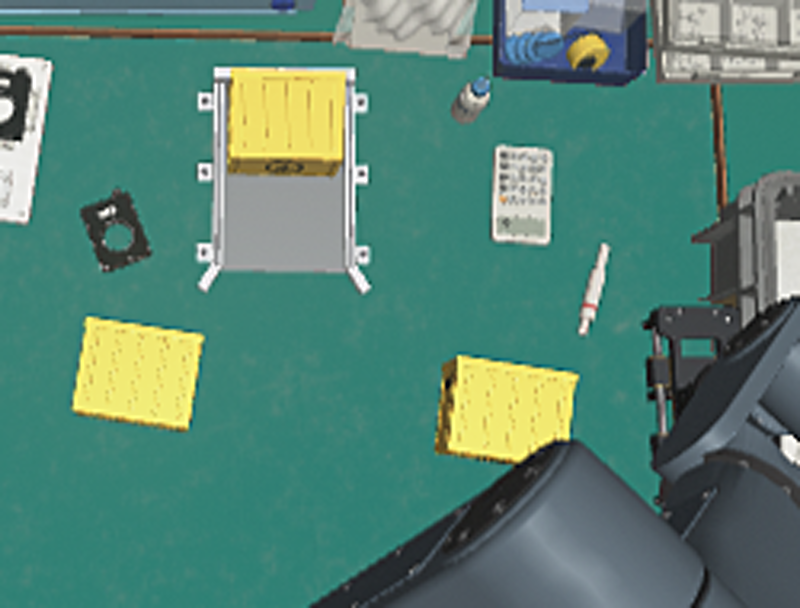

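View pics/w12.png

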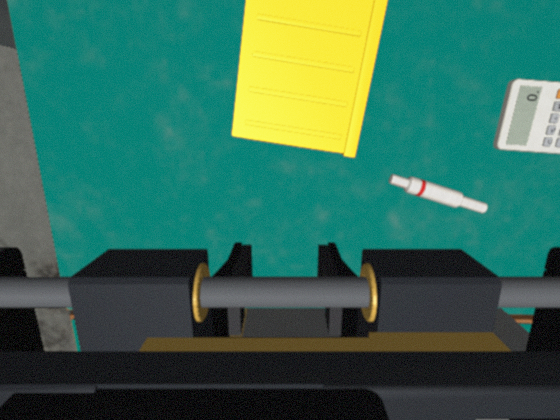

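The wrist view shows the lying crate's near short end at rows 137–157, cols 233–357, and the fingers are clear of it. I'll measure its pose.

```bash
python3 - <<'E'
from h import *
def box(P,m):
    p=P[m];r=cv2.boxPoints(cv2.minAreaRect(p[:,:2].astype(np.float32)));return r.round(4).tolist()
img,P,c=grab("top")
for nm,(u0,v0,u1,v1) in dict(st=(350,220,420,270),pl=(245,210,300,260),ln=(290,130,350,180)).items():
    m=yellow(img)&(abs(P[...,2]-.081)<.01);k=np.zeros_like(m);k[v0:v1,u0:u1]=1
    print(nm,box(P,m&k))
img,P,c=grab("wrist")
m=yellow(img)&(abs(P[...,2]-.081)<.012); print(box(P,m),P[m].mean(0),P[m].max(0),P[m].min(0))
m2=m&(np.arange(420)[:,None]>60);
# end edge and base edge lines
print(P[137,236],P[152,345],P[30,250],P[130,237])
E
```

```text
st [[0.44440001249313354, -0.27090001106262207], [0.5486000180244446, -0.2840999960899353], [0.5655999779701233, -0.15109999477863312], [0.46140000224113464, -0.13779999315738678]]
pl [[0.47920000553131104, 0.14499999582767487], [0.5827999711036682, 0.13040000200271606], [0.6011000275611877, 0.25999999046325684], [0.4975000023841858, 0.27459999918937683]]
ln [[0.788100004196167, -0.02630000002682209], [0.8935999870300293, -0.02850000001490116], [0.8963000178337097, 0.1023000031709671], [0.7907999753952026, 0.10450000315904617]]
[[0.4438999891281128, -0.27090001106262207], [0.5479999780654907, -0.2851000130176544], [0.564300000667572, -0.1656000018119812], [0.460099995136261, -0.15139999985694885]] [ 0.50561367 -0.21806812  0.08156704] [ 0.56388509 -0.16508951  0.08634429] [ 0.44528653 -0.28473834  0.06903286]
[ 0.44699168 -0.2685357   0.07966072] [ 0.53870122 -0.27821115  0.08198264] [ 0.45884758 -0.18791144  0.08032943] [ 0.44808369 -0.26276082  0.08105186]
```

send_rows(steps=[0.035,0.005,0,0.05,0.04,0.035,0.008,0,0.1,0.047,0.035,0.008,0,0.145,0.047,0.035,0.008,0,0.169,0.047,0.035,0.008,0,0.169,0.047,0.035,0.018,0,0.169,0.047,0.035,0.028,0,0.169,0.047,0.035,0.038,0,0.169,0.047])

```text
time: 11.15
position: [0.49, -0.2879, 0.0312]
tool_rot: [0.713, 0.701, -0.001, 0.006]
ft_force: [1.4, -2.3, 0.8]
grip_width: 0.0352
```

```bash
python3 - <<'E'
from h import *
img,P,c=grab("side");crop(img,150,180,350,330,4,"s13")
plan([.49,-.034,.03],-1.2)
E
```

```text
shift [ 0.2524 -0.0037 -0.0011] turn 0.0046 dist 0.252 | now [ 0.4895 -0.2864  0.0309] yang -0.94 t 11.2 f [-0.3   1.24 -0.51] q [-0.73  0.73  1.72 -0.    0.68 -0.71]
```

View pics/s13.png

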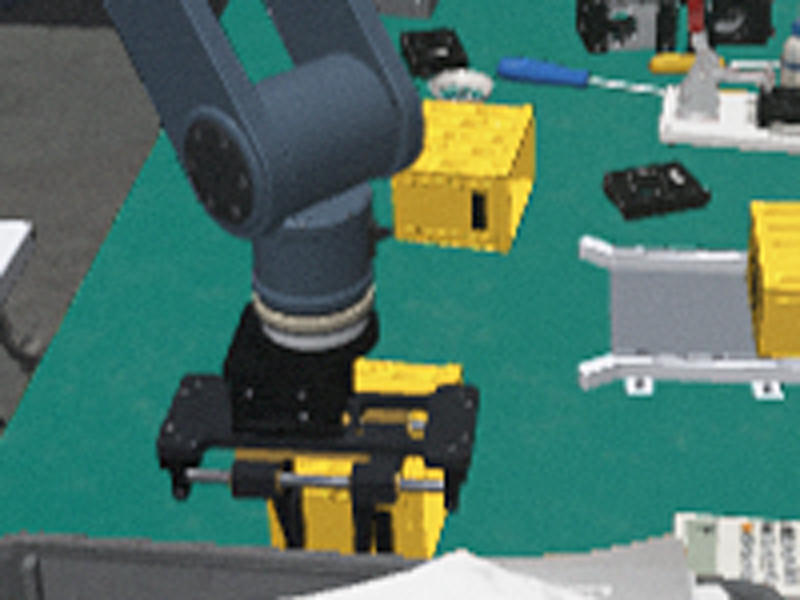

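The side view shows both fingers beside the crate's short end. I push sideways.

send_rows(steps=[0.035,0.012,0,0,0.004,0.035,0.024,0,0,0.004,0.035,0.036,0,0,0.004,0.035,0.048,0,0,0.004,0.035,0.06,0,0,0.004,0.035,0.072,0,0,0.004,0.035,0.084,0,0,0.004])

```text
time: 12.08
position: [0.4909, -0.2016, 0.0302]
tool_rot: [0.714, 0.7, -0.001, 0.005]
ft_force: [0.1, -2.0, 2.0]
grip_width: 0.035
```

```bash
cat >> h.py <<'E'
def topbox(P,img,x0,x1,y0,y1):
    m=yellow(img)&(abs(P[...,2]-.081)<.012)&(P[...,0]>x0)&(P[...,0]<x1)&(P[...,1]>y0)&(P[...,1]<y1)
    r=cv2.minAreaRect(P[m][:,:2].astype(np.float32));print(m.sum(),r[1],cv2.boxPoints(r).round(4).tolist())
E
python3 - <<'E'
from h import *
img,P,c=grab("top");crop(img,230,120,480,310,3.2,"t14")
img,P,c=grab("wrist","w14")
topbox(P,img,.38,.65,-.35,.125)
plan([.49,-.034,.03],-1.2)
E
```

```text
84276 (0.09208723902702332, 0.10570073872804642) [[0.4465999901294708, -0.18250000476837158], [0.552299976348877, -0.18459999561309814], [0.5541999936103821, -0.09260000288486481], [0.44850000739097595, -0.09040000289678574]]
shift [ 0.1661 -0.0031 -0.001 ] turn 0.0015 dist 0.166 | now [ 0.4899 -0.2001  0.0299] yang -1.11 t 12.18 f [ 0.44  0.03 -0.58] q [-0.6   0.71  1.82 -0.01  0.61 -0.57]
```

View pics/w14.png

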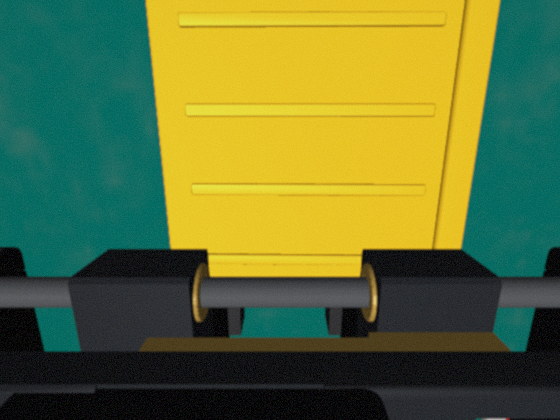

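View pics/t14.png

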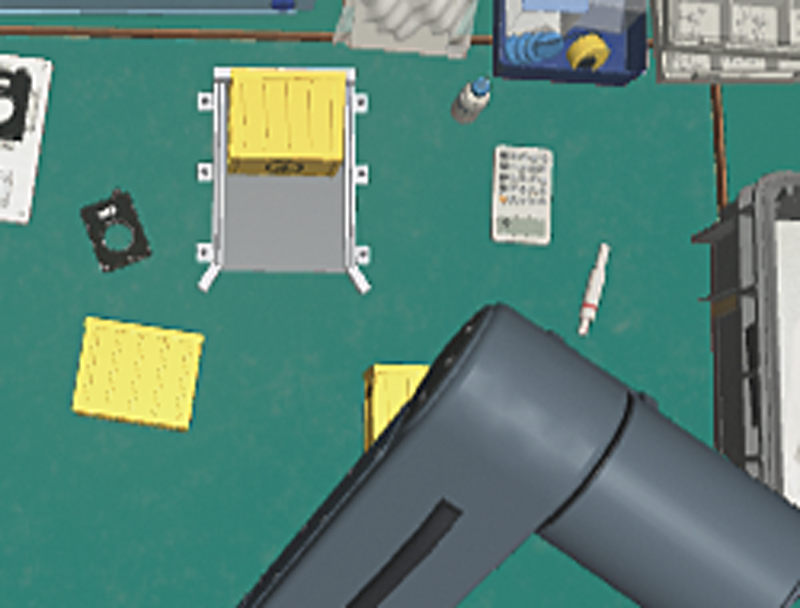

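It is square to the fingers now; base edge x≈0.448. I continue to the lane's line (TCP y≈-0.043).

send_rows(steps=[0.035,0.014,-0.001,0,0.002,0.035,0.032,-0.002,0,0.002,0.035,0.05,-0.003,0,0.002,0.035,0.068,-0.003,0,0.002,0.035,0.086,-0.003,0,0.002,0.035,0.104,-0.003,0,0.002,0.035,0.118,-0.003,0,0.002,0.035,0.13,-0.003,0,0.002])

```text
time: 13.18
position: [0.4894, -0.069, 0.0291]
tool_rot: [0.714, 0.7, -0.001, 0.003]
ft_force: [-0.1, -2.3, 2.0]
grip_width: 0.0351
```

send_rows(steps=[0.035,0.01,0,0,0,0.035,0.018,0,0,0,0.035,0.025,0,0,0,0.035,0.025,0,0,0])

```text
time: 13.68
position: [0.4894, -0.0433, 0.0288]
tool_rot: [0.714, 0.7, -0.001, 0.002]
ft_force: [0.4, -0.4, -0.3]
grip_width: 0.0354
```

```bash
python3 - <<'E'
from h import *
plan([.49,-.034,.03],-1.2)
img,P,c=grab("wrist","w15")
topbox(P,img,.38,.65,-.35,.125)
plan([.49,-.034,.03],-1.2)
E
```

```text
shift [ 0.0093  0.0005 -0.0012] turn 0.0002 dist 0.009 | now [ 0.4894 -0.0433  0.0288] yang -1.19 t 13.68 f [ 0.36 -0.39 -0.26] q [-0.31  0.69  1.91 -0.01  0.54 -0.29]
85173 (0.09072451293468475, 0.10631003230810165) [[0.44600000977516174, -0.025100000202655792], [0.552299976348877, -0.02759999968111515], [0.5544999837875366, 0.06310000270605087], [0.448199987411499, 0.06560000032186508]]
shift [ 0.0095  0.0005 -0.0013] turn 0.0 dist 0.01 | now [ 0.4893 -0.0435  0.0288] yang -1.2 t 13.72 f [ 0.58 -0.34 -0.25] q [-0.31  0.69  1.91 -0.01  0.54 -0.29]
```

View pics/w15.png

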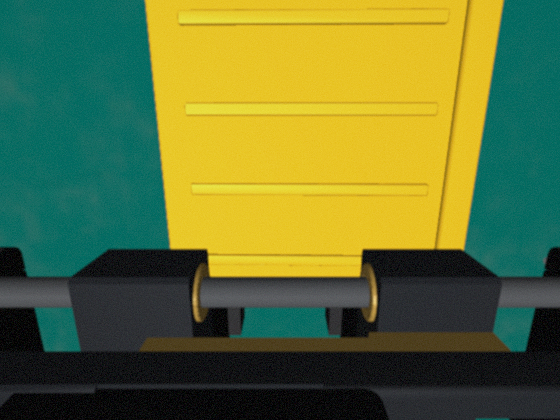

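The crate is in line and square. Back off, rise, turn back and come in behind the base.

send_rows(steps=[0.035,-0.02,0,0,0,0.035,-0.03,0,-0.03,0,0.035,-0.03,0,-0.08,-0.1,0.045,-0.03,-0.02,-0.13,-0.28,0.06,-0.02,-0.04,-0.16,-0.46,0.06,0.0,-0.06,-0.17,-0.64,0.06,0.02,-0.075,-0.17,-0.82,0.06,0.04,-0.085,-0.17,-1.0])

```text
time: 14.72
position: [0.4035, -0.0001, 0.1984]
tool_rot: [0.289, 0.957, -0.002, 0.001]
ft_force: [0.3, -0.4, -0.8]
grip_width: 0.0594
```

```bash
python3 - <<'E'
from h import *
plan([.40,.042,.2],88.8)
E
```

```text
shift [ 0.0262  0.0331 -0.0018] turn -0.566 dist 0.042 | now [ 4.035e-01 -1.000e-04  1.984e-01] yang 56.37 t 14.72 f [ 0.33 -0.42 -0.82] q [-0.28  0.27  1.99 -0.    0.88 -1.26]
```

send_rows(steps=[0.06,0.006,0.01,0,-0.18,0.06,0.013,0.02,0,-0.36,0.06,0.02,0.028,0,-0.5,0.06,0.026,0.033,0,-0.566,0.06,0.026,0.033,0,-0.566])

```text
time: 15.35
position: [0.3993, 0.0422, 0.198]
tool_rot: [0.011, 1.0, -0.002, -0.0]
ft_force: [-0.4, -0.3, -0.7]
grip_width: 0.06
```

```bash
python3 - <<'E'
from h import *
img,P,c=grab("wrist","w16")
topbox(P,img,.38,.65,-.35,.125)
img,P,c=grab("top");crop(img,230,120,430,270,4,"t16")
topbox(P,img,.38,.65,-.35,.125)
topbox(P,img,.75,.95,-.35,.2)
g=img.astype(int)
# lane floor (grey) fit: left/right boundary
hs=cv2.cvtColor(img,cv2.COLOR_RGB2HSV); fl=(hs[...,1]<45)&(hs[...,2]>90)&(hs[...,2]<190)
for v in range(176,206,3):
    us=np.where(fl[v,295:345])[0]+295
    if len(us): print(v,us.min(),us.max(),P[v,us.min()].round(3),P[v,us.max()].round(3))
plan([.40,.042,.03],88.8)
E
```

```text
6343 (0.129793182015419, 0.08388836681842804) [[0.4456999897956848, -0.03060000017285347], [0.5295000076293945, -0.03240000084042549], [0.5321999788284302, 0.09740000218153], [0.44830000400543213, 0.09910000115633011]]
814 (0.13142423331737518, 0.1045665293931961) [[0.4465000033378601, -0.03009999915957451], [0.5509999990463257, -0.032999999821186066], [0.5546000003814697, 0.09839999675750732], [0.45010000467300415, 0.10119999945163727]]
975 (0.12009426951408386, 0.4293339252471924) [[0.7768999934196472, 0.09960000216960907], [0.8220999836921692, -0.3273000121116638], [0.9415000081062317, -0.31470000743865967], [0.8963000178337097, 0.11230000108480453]]
176 296 339 [0.782 0.121 0.015] [ 0.785 -0.044  0.016]
179 298 339 [0.768 0.113 0.021] [ 0.772 -0.043  0.019]
182 298 339 [0.756 0.113 0.022] [ 0.759 -0.043  0.022]
185 296 339 [0.745 0.121 0.017] [ 0.747 -0.043  0.022]
188 296 339 [0.732 0.12  0.023] [ 0.735 -0.042  0.026]
191 296 339 [0.722 0.12  0.017] [ 0.724 -0.042  0.023]
194 296 339 [0.71 0.12 0.02] [ 0.712 -0.042  0.023]
197 297 339 [0.697 0.116 0.023] [ 0.701 -0.042  0.022]
200 297 341 [0.685 0.116 0.024] [ 0.694 -0.053  0.003]
203 295 338 [0.675 0.123 0.017] [ 0.679 -0.039  0.016]
shift [-0.      0.001   0.1681] turn -0.0011 dist 0.168 | now [0.3999 0.0417 0.1981] yang 88.74 t 15.45 f [-0.38  0.28 -0.47] q [-0.17  0.27  1.99 -0.01  0.88 -1.72]
```

View pics/t16.png

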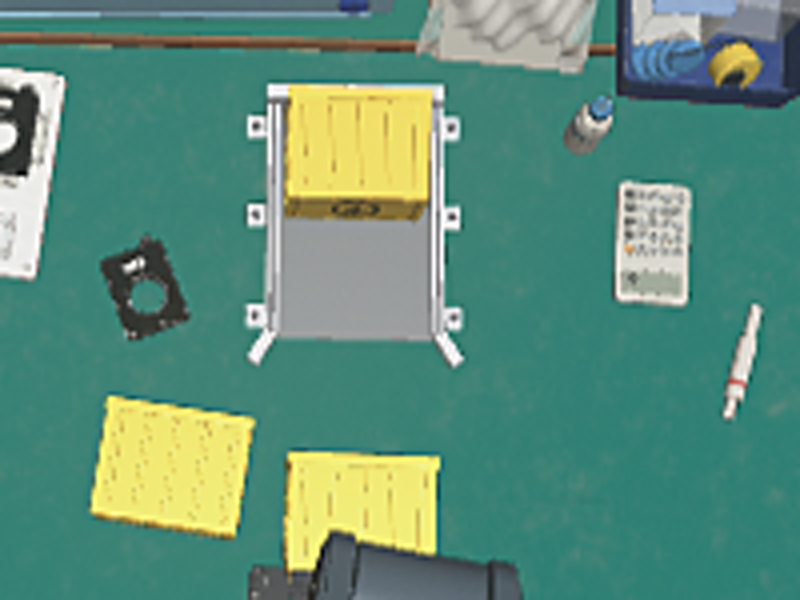

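View pics/w16.png

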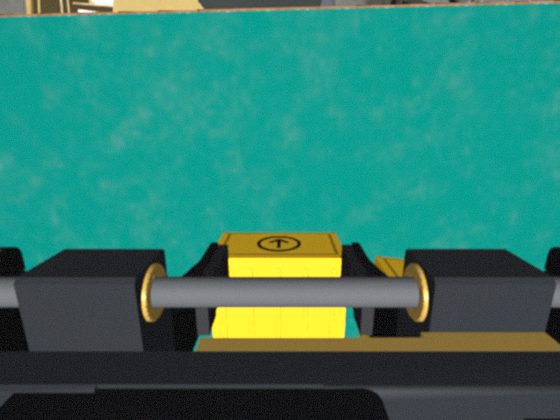

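The wrist view shows the stamped base with arrow at (279,243). I enlarge the lane to fix its centre line.

```bash
python3 - <<'E'
from h import *
img,P,c=grab("top");
cv2.imwrite("pics/t17.png",cv2.resize(img[140:215,288:352,::-1],None,fx=8,fy=8,interpolation=cv2.INTER_CUBIC))
E
```

```text
(no output)
```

View pics/t17.png

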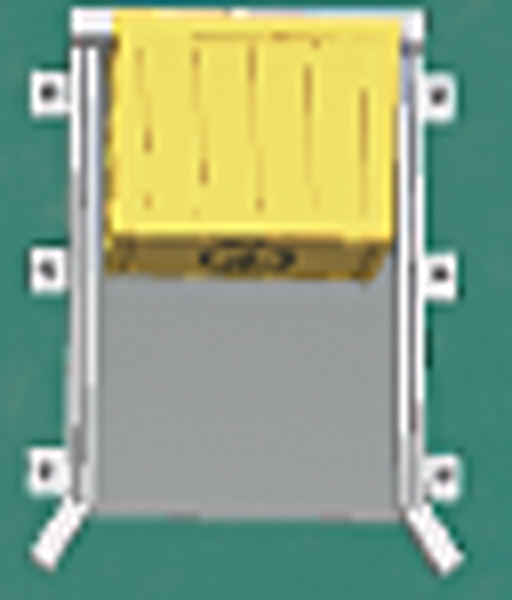

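```bash
python3 - <<'E'
from h import *
img,P,c=grab("top");K=c["intrinsics"];T=c["extrinsics"]
def ray(u,v,z):
    d=T[:3,:3]@np.linalg.inv(K)@[u,v,1];return T[:3,3]+d*(z-T[2,3])/d[2]
f=lambda x,y,z:ray(288+(x+.5)/8-.5,140+(y+.5)/8-.5,z).round(4)
for a,b in [((48,92),(438,97)),((45,268),(440,273)),((44,470),(442,476))]:
    p,q=f(*a,.003),f(*b,.003);print(p,q,(p+q)/2)
print("rail front",f(92,503,.02),f(405,503,.02), "stamp",f(247,258,.04))
E
```

```text
[0.8862 0.1317 0.003 ] [ 0.8874 -0.059   0.003 ] [0.8868  0.03635 0.003  ]
[0.7968 0.1318 0.003 ] [ 0.798  -0.0593  0.003 ] [0.7974  0.03625 0.003  ]
[0.6965 0.1306 0.003 ] [ 0.6974 -0.0596  0.003 ] [0.69695 0.0355  0.003  ]
rail front [0.677 0.108 0.02 ] [ 0.68   -0.0395  0.02  ] stamp [0.7924 0.0372 0.04  ]
```

The bolt midpoints give the lane centre line at y≈0.036, heading ≈0, origin x≈0.675. The crate lies about 2 mm off, within the 6 mm clearance. I lower and push.

send_rows(steps=[0.06,0,-0.003,0.05,-0.008,0.06,0,-0.006,0.1,-0.016,0.06,0,-0.006,0.15,-0.016,0.06,0,-0.006,0.168,-0.016,0.06,0,-0.006,0.168,-0.016,0.06,-0.01,-0.006,0.168,-0.016,0.06,-0.02,-0.006,0.168,-0.016,0.06,-0.03,-0.006,0.168,-0.016])

```text
time: 16.55
position: [0.4321, 0.034, 0.0312]
tool_rot: [0.003, 1.0, -0.002, 0.002]
ft_force: [-0.0, 0.2, 0.5]
grip_width: 0.0605
```

```bash
python3 - <<'E'
from h import *
plan([.60,.035,.03],89.7)
E
```

```text
shift [-0.1679  0.0021  0.0019] turn -0.0009 dist 0.168 | now [0.4321 0.034  0.0312] yang 89.65 t 16.55 f [-0.03  0.21  0.48] q [-0.18  0.66  2.06 -0.01  0.42 -1.73]
```

send_rows(steps=[0.06,-0.008,0.001,0,0,0.06,-0.02,0.001,0,0,0.06,-0.032,0.001,0,0,0.06,-0.044,0.001,0,0,0.06,-0.056,0.001,0,0,0.06,-0.068,0.001,0,0,0.06,-0.078,0.001,0,0,0.06,-0.085,0.001,0,0])

```text
time: 17.55
position: [0.518, 0.0344, 0.0314]
tool_rot: [0.003, 1.0, -0.002, 0.002]
ft_force: [-2.2, 0.2, -0.4]
grip_width: 0.0595
```

```bash
python3 - <<'E'
from h import *
img,P,c=grab("top");cv2.imwrite("pics/t18.png",cv2.resize(img[130:260,240:360,::-1],None,fx=4.5,fy=4.5,interpolation=cv2.INTER_CUBIC))
topbox(P,img,.38,.72,-.1,.118)
img,P,c=grab("wrist","w18")
plan([.60,.035,.03],89.7)
E
```

```text
381 (0.07575071603059769, 0.12997303903102875) [[0.5565000176429749, 0.09839999675750732], [0.558899998664856, -0.031599998474121094], [0.6345999836921692, -0.03020000085234642], [0.6323000192642212, 0.0997999981045723]]
shift [-0.0813  0.0012  0.0021] turn -0.0008 dist 0.081 | now [0.5187 0.0343 0.0316] yang 89.66 t 17.65 f [-0.93 -0.69  0.35] q [-0.15  0.7   1.84 -0.01  0.6  -1.71]
```

View pics/t18.png

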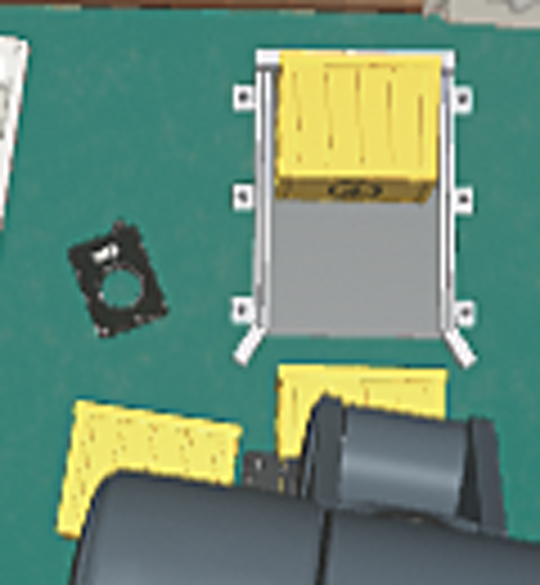

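View pics/w18.png

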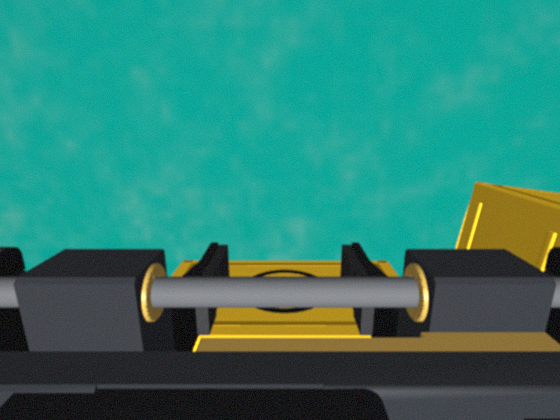

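The mouth's edge is at x≈0.634 and centred at y≈0.035 in front of the noses (crop 278–446, row 370). The plain crate is clear, so on into the lane.

send_rows(steps=[0.06,-0.01,0.001,0,0,0.06,-0.022,0.001,0,0,0.06,-0.034,0.001,0,0,0.06,-0.046,0.001,0,0,0.06,-0.058,0.001,0,0,0.06,-0.07,0.001,0,0,0.06,-0.082,0.001,0,0,0.06,-0.09,0.001,0,0])

```text
time: 18.65
position: [0.6097, 0.0347, 0.0322]
tool_rot: [0.003, 1.0, -0.003, 0.003]
ft_force: [-1.7, 0.4, 0.1]
grip_width: 0.0602
```

```bash
python3 - <<'E'
from h import *
img,P,c=grab("top");cv2.imwrite("pics/t19.png",cv2.resize(img[130:260,240:360,::-1],None,fx=4.5,fy=4.5,interpolation=cv2.INTER_CUBIC))
topbox(P,img,.5,.765,-.1,.118)
plan([.672,.035,.03],89.7)
E
```

```text
171 (0.0667719691991806, 0.13080954551696777) [[0.6575999855995178, 0.09920000284910202], [0.6603999733924866, -0.031599998474121094], [0.7271000146865845, -0.03020000085234642], [0.724399983882904, 0.1005999967455864]]
shift [-0.061   0.0009  0.0029] turn -0.0009 dist 0.061 | now [0.6109 0.0345 0.0324] yang 89.65 t 18.7 f [ 0.56 -0.5  -1.12] q [-0.12  0.77  1.6  -0.01  0.76 -1.68]
```

View pics/t19.png

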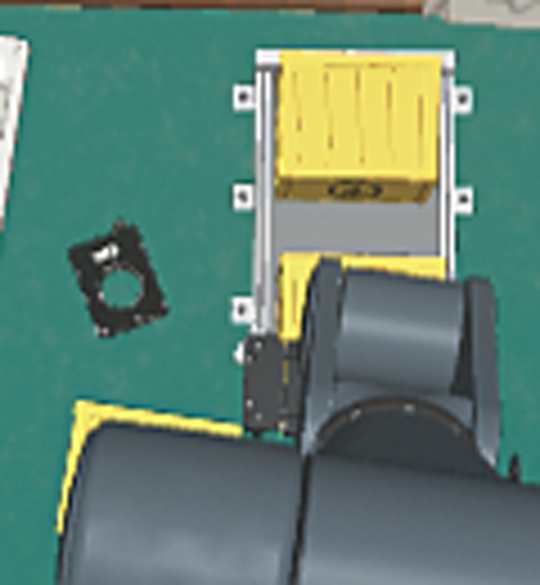

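The crate is between the rails with its mouth at x≈0.727, about 62 mm to go. I push 48 mm more, then creep.

send_rows(steps=[0.06,-0.009,0.001,0.001,0,0.06,-0.018,0.001,0.002,0,0.06,-0.027,0.001,0.002,0,0.06,-0.035,0.001,0.002,0,0.06,-0.041,0.001,0.002,0,0.06,-0.045,0.001,0.002,0,0.06,-0.048,0.001,0.002,0])

```text
time: 19.58
position: [0.659, 0.0352, 0.0307]
tool_rot: [0.003, 1.0, -0.003, 0.004]
ft_force: [-2.3, -0.8, -0.2]
grip_width: 0.0599
```

send_rows(steps=[0.06,-0.002,0,0,0,0.06,-0.004,0,0,0,0.06,-0.006,0,0,0])

```text
time: 19.95
position: [0.6651, 0.0352, 0.0307]
tool_rot: [0.003, 1.0, -0.003, 0.004]
ft_force: [-2.0, -0.5, -1.0]
grip_width: 0.06
```

```bash
python3 - <<'E'
from h import *
img,P,c=grab("top");cv2.imwrite("pics/t20.png",cv2.resize(img[130:230,270:370,::-1],None,fx=6,fy=6,interpolation=cv2.INTER_CUBIC))
img,P,c=grab("side");cv2.imwrite("pics/s20.png",cv2.resize(img[210:300,270:400,::-1],None,fx=6,fy=6,interpolation=cv2.INTER_CUBIC))
plan([.672,.035,.03],89.7)
E
```

```text
shift [-0.0065 -0.0001  0.0008] turn -0.0009 dist 0.007 | now [0.6655 0.0352 0.0308] yang 89.65 t 20.05 f [-0.82 -0.18  0.31] q [-0.11  0.82  1.46 -0.01  0.86 -1.67]
```

View pics/t20.png

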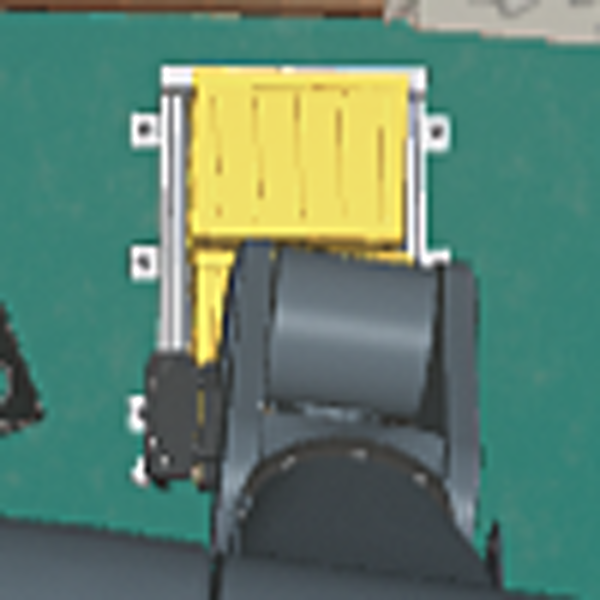

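View pics/s20.png

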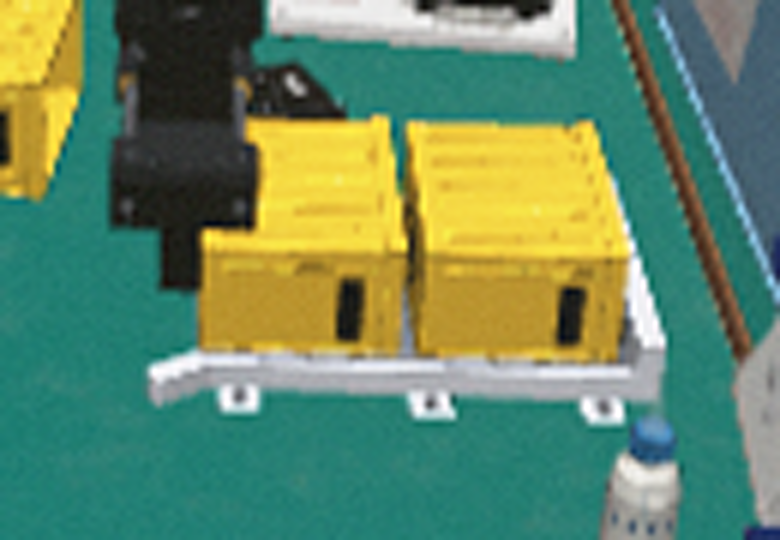

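The side view shows a gap of about 5–8 mm between the two crates (crop 405–417). I creep in 1 mm rows.

send_rows(steps=[0.06,-0.001,0,0,0,0.06,-0.002,0,0,0,0.06,-0.003,0,0,0,0.06,-0.004,0,0,0])

```text
time: 20.55
position: [0.6695, 0.0351, 0.0308]
tool_rot: [0.003, 1.0, -0.003, 0.005]
ft_force: [-0.8, 0.3, -0.6]
grip_width: 0.0601
```

send_rows(steps=[0.06,-0.001,0,0,0,0.06,-0.002,0,0,0])

```text
time: 20.8
position: [0.6716, 0.0351, 0.0308]
tool_rot: [0.003, 1.0, -0.003, 0.005]
ft_force: [-2.5, -0.3, -1.2]
grip_width: 0.0604
```

```bash
python3 - <<'E'
from h import *
img,P,c=grab("side");cv2.imwrite("pics/s21.png",cv2.resize(img[210:300,270:400,::-1],None,fx=6,fy=6,interpolation=cv2.INTER_CUBIC))
plan([.672,.035,.03],89.7)
E
```

```text
shift [-0.0002 -0.0001  0.0008] turn -0.0009 dist 0.001 | now [0.6718 0.0351 0.0308] yang 89.65 t 20.85 f [-1.38  0.19 -1.38] q [-0.11  0.82  1.44 -0.01  0.87 -1.67]
```

View pics/s21.png

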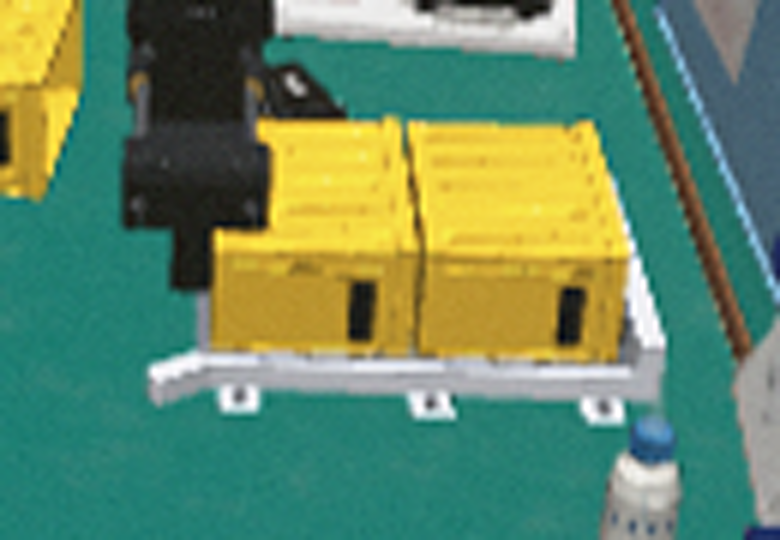

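Only a hairline is left on the near side, so I push 1–2 mm more and watch the force.

send_rows(steps=[0.06,-0.001,0,0,0,0.06,-0.001,0,0,0])

```text
time: 21.1
position: [0.6731, 0.0351, 0.0309]
tool_rot: [0.003, 1.0, -0.003, 0.005]
ft_force: [-0.8, -0.2, -0.3]
grip_width: 0.0599
```

send_rows(steps=[0.06,-0.001,0,0,0,0.06,-0.001,0,0,0])

```text
time: 21.35
position: [0.6744, 0.0351, 0.0309]
tool_rot: [0.003, 1.0, -0.003, 0.005]
ft_force: [-0.3, -0.5, -0.7]
grip_width: 0.0599
```

```bash
python3 - <<'E'
from h import *
img,P,c=grab("side");cv2.imwrite("pics/s22.png",cv2.resize(img[210:300,270:400,::-1],None,fx=6,fy=6,interpolation=cv2.INTER_CUBIC))
plan([.672,.035,.03],89.7)
E
```

```text
shift [ 0.0024 -0.0001  0.0009] turn -0.0009 dist 0.003 | now [0.6744 0.0351 0.0309] yang 89.65 t 21.4 f [-1.46 -0.33 -0.7 ] q [-0.11  0.83  1.43 -0.01  0.87 -1.67]
```

View pics/s22.png

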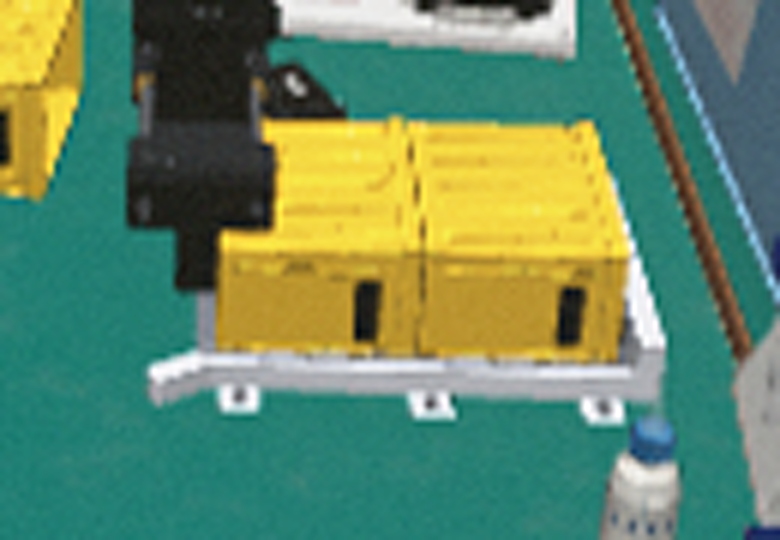

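The gap is closed on the near side, and the crates touch within about a millimetre. One last nudge, then retreat.

send_rows(steps=[0.06,-0.001,0,0,0,0.06,-0.001,0,0,0,0.06,-0.001,0,0,0])

```text
time: 21.78
position: [0.6755, 0.035, 0.0309]
tool_rot: [0.003, 1.0, -0.003, 0.006]
ft_force: [-0.9, 0.9, 0.2]
grip_width: 0.0602
```

send_rows(steps=[0.06,0.005,0,0,0,0.06,0.02,0,0,0,0.06,0.05,0,-0.01,0,0.06,0.08,0,-0.04,0,0.06,0.11,0,-0.08,0,0.06,0.15,-0.04,-0.12,0,0.06,0.2,-0.1,-0.16,0,0.06,0.24,-0.16,-0.18,0])

```text
time: 22.78
position: [0.4564, -0.0902, 0.1967]
tool_rot: [0.002, 1.0, -0.004, 0.007]
ft_force: [0.3, -1.3, 0.1]
grip_width: 0.0597
```

send_rows(steps=[0.06,0,-0.06,-0.02,0,0.06,0,-0.12,-0.03,0,0.06,0,-0.16,-0.03,0,0.06,0,-0.16,-0.03,0])

```text
time: 23.28
position: [0.4558, -0.2536, 0.2285]
tool_rot: [0.004, 1.0, -0.005, 0.009]
ft_force: [0.0, 1.1, 0.2]
grip_width: 0.0599
```

```bash
python3 - <<'E'
from h import *
img,P,c=grab("top");cv2.imwrite("pics/t23.png",cv2.resize(img[120:280,240:430,::-1],None,fx=4,fy=4,interpolation=cv2.INTER_CUBIC))
topbox(P,img,.66,.783,-.1,.118)
topbox(P,img,.66,.93,-.1,.118)
topbox(P,img,.4,.66,.08,.35)
for uv in [(265,192),(394,181),(415,209)]: print(P[uv[1],uv[0]].round(3))
img,P,c=grab("side");cv2.imwrite("pics/s23.png",cv2.resize(img[210:300,270:400,::-1],None,fx=6,fy=6,interpolation=cv2.INTER_CUBIC))
plan([.672,.035,.03],89.7)
E
```

```text
952 (0.09836424887180328, 0.13110467791557312) [[0.684499979019165, 0.10040000081062317], [0.6845999956130981, -0.030700000002980232], [0.7828999757766724, -0.03060000017285347], [0.782800018787384, 0.10050000250339508]]
1964 (0.21327148377895355, 0.13217855989933014) [[0.6833999752998352, 0.1005999967455864], [0.6845999956130981, -0.03150000050663948], [0.8978999853134155, -0.029500000178813934], [0.8966000080108643, 0.10260000079870224]]
1051 (0.1317012757062912, 0.10496339946985245) [[0.4794999957084656, 0.14429999887943268], [0.5835999846458435, 0.13030000030994415], [0.6011000275611877, 0.26089999079704285], [0.4970000088214874, 0.27480000257492065]]
[0.717 0.238 0.01 ]
[ 0.771 -0.256  0.008]
[ 0.661 -0.329  0.017]
shift [-0.2127  0.2872  0.199 ] turn -0.0005 dist 0.409 | now [ 0.4548 -0.2497  0.2277] yang 89.67 t 23.38 f [ 0.03 -0.3  -0.25] q [-0.72  0.37  1.7   0.01  1.05 -2.29]
```

View pics/t23.png

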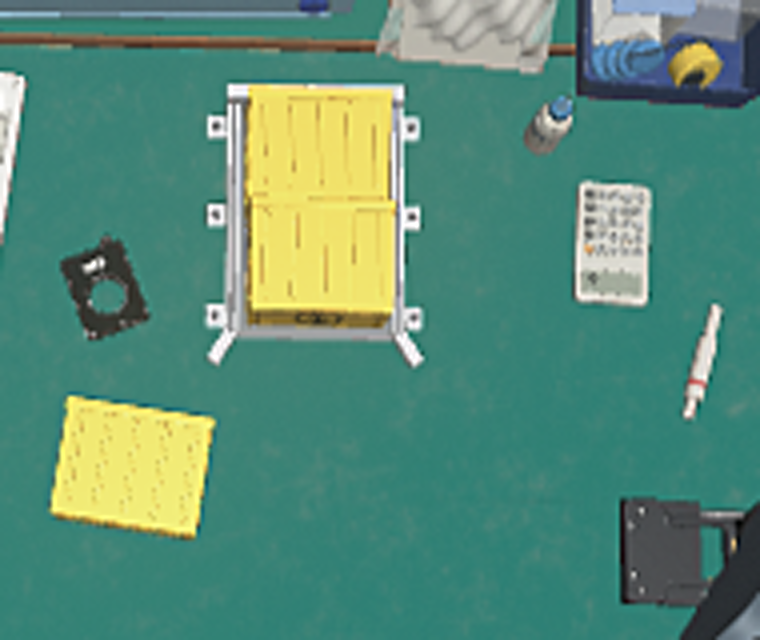

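View pics/s23.png

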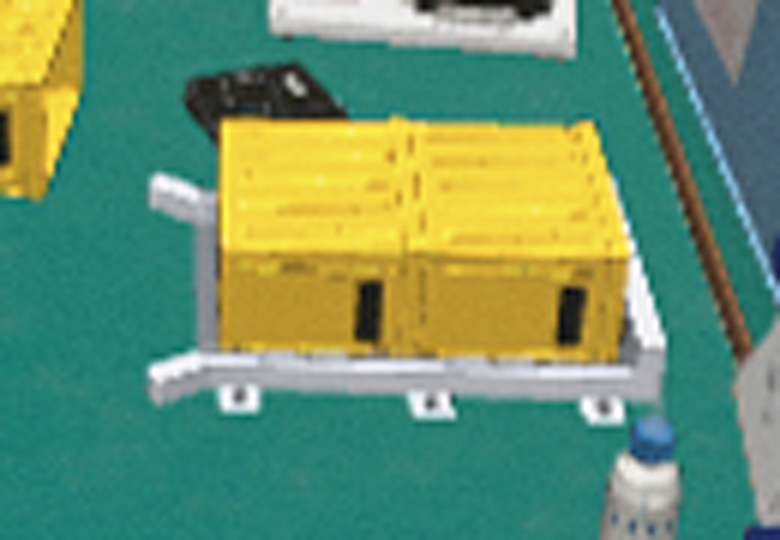

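The stamped crate is butted up: total length 213 mm for two 105 mm crates, stamp visible at crop (318,319), square to the lane. The bystanders are where they were. Handing in.

```bash
python3 -c "
from rig import hand_in
print(hand_in())"
```

```text
the job is handed in; nothing more can be done
None
```

I tipped both crates over on to their far long sides by pushing with the fingers only. The stamped one was then pushed into the lane until it met the crate already there. I handed the job in at about 23 s; no verdict is reported.

- **Which crate:** the wrist camera showed no mark under the left crate and the ring with arrow under the right one, so the right one went into the lane.
- **Stamped crate:** its base is about 10 mm in from the lane origin, by my estimate of where the origin lies. It is centred within about 1 mm and square within about 0.02 rad. The two crates together measure 213 mm against 210 mm nominal, so any gap is about 2–3 mm at most.
- **Plain crate:** it lies on its side where it fell, about 0.25 m from the lane origin.
- **Bystanders and arm:** the calculator and plug gauge read the same as at the start. The lens housing's spot check moved 3 mm along the line of sight and 10 mm in height, which I take as depth noise, since it looks unmoved in the picture. The arm was clear of everything.

**Disagreements:** I never felt a clear rise in force when the crates met, with readings staying under about 3 N. The contact is judged from the pictures and the measured length alone. The lane crate looked about 0.02 rad askew to the rails before contact, so I took the lane's direction from the rail bolts instead.

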